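# Load the film tray and hold the spring shutter open at the mark

### The arm

A 7-joint arm with a two-finger parallel gripper is mounted at the origin on the work surface. World frame = base frame: x ahead of the robot, y to its left, z up, the work surface at z = 0. Lengths are in m, angles in rad, forces in N, time in s.
With the tool pointing down it reaches from about 0.4 to 0.85 m from the base axis. Payload 4.5 kg.
Tool frame: the origin (TCP) lies midway between the tips of the shut fingers; the grasp point (between the pads) lies 19 mm behind it (robot.grip_point_offset is the distance from the TCP to the grasp point, in m); z points along the fingers, y is the direction in which the jaws open and shut (so a half turn about z gives the same grasp; the last joint's range is limited). The gripper opens to 85 mm and grips with 20 to 120 N. Pads are 22 mm wide; open, the fingers measure 114 mm over their backs; the gripper's body (76 mm by 85 mm) begins 54 mm behind the grasp point. The pads swing forward as they close: fully open they stand 13 mm farther back than shut.
Start: joints at [-1.116, 0.689, -0.195, 1.565, 0.157, 0.902, -0.215], TCP at [0.255, 0.571, 0.231] pointing down, gripper open.
Joint ranges: [-3.01, 3.01], [-0.46, 2.08], [-1.47, 1.51], [0.13, 2.56], [-1, 4.14], [0.04, 2.09], [-2.66, 2.66]. Speed limits (rad/s): [2.57, 2.57, 3.14, 3.14, 3.14, 3.14, 3.14].

### API

Orientations are given as a unit quaternion [x, y, z, w].
In Python, from plant import robot gives the robot as it stands.
- The arm moves only by the shell command python3 -m handwheel 'ROWS'. ROWS is a JSON object of lists of equal length, an entry for each row: "offset": the shift along the tool's x, y, z in units of 0.1 m (1.0 is 0.1 m), a list of three; "rot": the turn, a rotation vector about the tool's x, y, z in units of pi/2 rad (1.0 is pi/2 rad), a list of three; "jaw": the gripper's target within -1 to 1 (shut at 1, half-way at 0, fully open at -1). A call has exactly 8 rows; each row is the pose to reach, as a shift and turn from the pose commanded when the call began, along the tool's axes at that moment; what a row does not reach only later rows make up. A row lasts 1/12 s, in which the tool goes at most 41.7 mm and 7.16 degrees, less where a joint would pass 70% of its speed; a pose out of reach is approached as far as the arm can. A call with a number of a shift or a turn outside -1 to 1 is refused whole. A call with a gripper value outside its range is refused whole. The fingers move at their own pace and stop on an object; the grip force is fixed at half the most. Time passes only in rows, so rows that repeat a pose let the fingers close, or fill a call up. It gives the time, the measured TCP pose, the force and the opening at its end, in the units of the state.
- robot.read_state(): the state, without advancing time (a new reading comes with each control period).
- robot.read_camera(name): name is "scene" or "top"; returns the picture (384x512x3 uint8, blue, green, red); there is no depth.
- robot.camera_params(name): a dict with "camera_matrix" (3x3 intrinsics, pixels), "R" (3x3) and "t" (3): a world point X has camera coordinates R X + t. Camera axes: x right, y down, z forward; pixel columns grow to the right and rows downward; lengths in m; the calibration is good to about 2 mm. A picture is of the moment at which its call begins. camera_params takes no time and is no camera call.
- robot.job_done(): hands the job in, once; it reports no verdict.
The state is a dict: "clock": time; "joint_pos": joint angles; "joint_vel": joint speeds; "tau": joint torques, N m; "tool_pos": TCP position; "eef_rot": TCP orientation; "force": force on the tool from outside, world axes, zero at the start; "wrist_torque": the same for the moment, N m; "gripper_width": opening from 0.0 (shut) to 1.0 (fully open).
Only numpy, scipy, OpenCV 4.12 (cv2) and the standard library are available. Lean on these libraries where they do the work, as an engineer would, in place of code of your own. Each camera call takes 0.05 s, during which the arm holds its last target.

### The job

Push the black film tray along its channel, under the grey lamp hood, until it is fully home against the stop. Only then pull the hood's spring shutter out by its blue post until the white index line is level with the red mark, and keep holding it there: finish with the shutter still held in the gripper at the mark, since it springs shut if let go. Leave the tan winder, the white dome and the film canister where they are.

Things in the scene. Friction and masses are not known exactly. Their poses are not given: they have to be found in the camera images.
- bench: Fixed aluminium exposure bench, plate 150 (x) by 420 (y) by 8 mm; origin on the counter under the middle of the grey lamp hood, z up. Tray goes in towards +y, shutter pulls out towards +y. Hood: x -75..75, y -55..55, 69 mm high, its tunnel 34 mm high. Two rails, gap 114 mm, tops 18 mm high, guide the tray from y -225 mm. Cream scale block at x 27..73, y 61..187, 22 mm high.
- stop_face (a point): Middle of the face of the tray stop inside the hood, bench x 0, y +45 mm, 15 mm above the counter; the tray's front edge rests on it when home.
- tray_knob (a point): On the axis of the orange 20 x 20 mm post of the loose film tray, 46 mm above the counter. Axes as the bench's. Tray: black plate 110 (x) by 170 (y) by 12 mm, 0.2-0.35 kg, top 20 mm above the counter; post top at 65 mm, post axis on the centre line 155 mm behind (-y) the front edge. Home: this point at bench y -110 mm, 55 mm outside the hood. It starts 60 to 95 mm short of that.
- shutter (a joint): How far the shutter slide is pulled out, m: 0 shut (the start), grows towards the bench's +y, hard end at 0.070, beyond the mark. A spring shuts it: about 4 N when shut, plus 1.1 N for each 10 mm.
- shutter_post (a point): Point on the axis of the blue square post of the shutter slide, 58 mm above the counter; the post is 20 by 20 mm, and rises from the dark steel blade (50 mm wide, top 32 mm above the counter) to 74 mm above the counter. At x 0, y +115 mm in the bench frame when shut, 60 mm outside the hood's +y face.
- shutter_index (a point): Outer end of the white index line on the shutter slide's black side arm, 42 mm in x from the post's axis at the same y, 32 mm above the counter. Moves with the shutter.
- mark_line (a point): Inner end of the red mark, a tab 4 mm wide in y, clipped on the cream scale (top 28 mm above the counter); axes parallel to the bench's. The index is level with it when both have the same y in the bench frame; that takes 25 to 50 mm of pull.
- winder_mid (a point): Bystander: tan bakelite film winder, 72 mm wide, 66 mm high with its crank; this point is on its axis 20 mm up.
- dome_mid (a point): Bystander: frosted white diffuser dome, 84 mm wide, 43 mm high; this point is on its axis 20 mm up.
- canister_mid (a point): Bystander: black film canister with a grey cap, 35 mm wide, 50 mm high, standing; this point is at its middle.
Mind the look-alikes: they are no part of the job. What is shaped like the part that bears tray_knob but yellow is not meant.

How it is judged:
By the outcome, as a careful person would: the job done as asked, in the order asked, and still so for the second after the job is handed in, while the arm keeps its last pose, push and grip.
It also fails if it takes over 51 s, if anything falls off the work surface, if the arm or the gripper's body presses on something with over 40 N, if the wrist force passes 120 N, or if a joint passes its speed limit or range.

## Working session

There is one attempt and no reset: what is moved stays moved. The work goes in short steps, Python scripts to look and compute and a shell command to move; the robot and the scene stay as the last step left them, time stands still between calls to the robot, and variables do not carry over. Pictures are saved under pics/ and viewed, and the job is handed in when it is done.

```bash
ls; mkdir -p pics; python3 - <<'E'
from plant import robot
import cv2
for n in("scene","top"):
    im=robot.read_camera(n); cv2.imwrite(f"pics/{n}0.png",im)
    p=robot.camera_params(n); print(n,p)
s=robot.read_state(); print(s, robot.grip_point_offset)
E
```

```text
pics
scene {'camera_matrix': array([[375.55460861,   0.        , 255.00926136],
       [  0.        , 375.55460861, 192.83586049],
       [  0.        ,   0.        ,   1.        ]]), 'R': array([[-0.60912759,  0.79301174,  0.00979626],
       [ 0.47357101,  0.37361179, -0.79758682],
       [-0.6361557 , -0.48119291, -0.60312462]]), 't': array([ 0.34866173, -0.15921526,  1.24470857])}
top {'camera_matrix': array([[422.95844084,   0.        , 257.21728653],
       [  0.        , 422.95844084, 190.56729299],
       [  0.        ,   0.        ,   1.        ]]), 'R': array([[-1.06675384e-02, -9.99942529e-01, -1.06871398e-03],
       [-9.83758595e-01,  1.06863870e-02, -1.79178201e-01],
       [ 1.79179324e-01, -8.60033778e-04, -9.83816055e-01]]), 't': array([-0.05062832,  0.53203869,  0.88600151])}
{'clock': 0.1, 'joint_pos': array([-1.11615057,  0.68990405, -0.19452771,  1.56625112,  0.15729524,
        0.90253003, -0.21509223]), 'joint_vel': array([-5.46936998e-04, -1.26108199e-03, -3.84712305e-04, -1.21869984e-03,
        3.84126859e-04, -1.44109926e-06,  5.20652307e-04]), 'tau': array([-2.33535626e-03, -5.40602946e+01, -1.27141390e+00, -1.58985221e+01,
        9.30171489e-03,  4.39465497e-03, -1.42229908e-07]), 'tool_pos': array([0.25512637, 0.56990117, 0.23055904]), 'eef_rot': array([ 2.08830173e-01,  9.77951551e-01, -8.42370249e-04, -1.18466697e-04]), 'force': array([ 0.92936562,  0.06109047, -0.36394784]), 'wrist_torque': array([-0.03094746,  0.01705212,  0.02486706]), 'gripper_width': 0.9995916313101697} 0.0187
```

View pics/scene0.png

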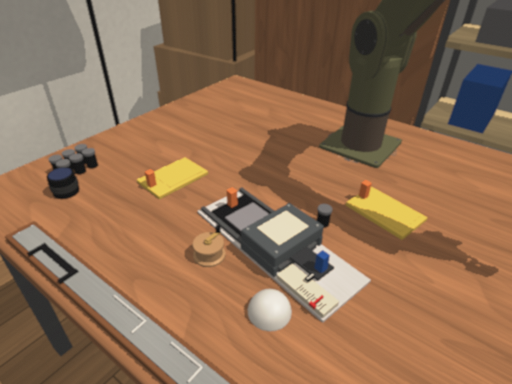

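View pics/top0.png

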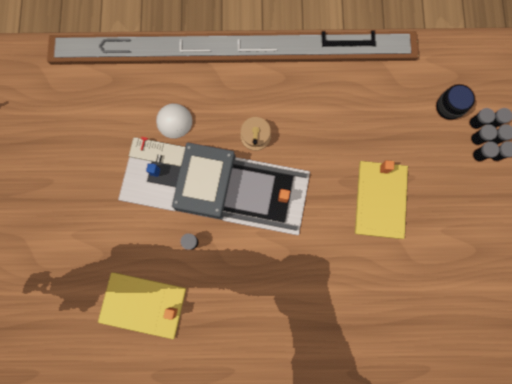

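The top view shows three orange posts: (284,196) on the black tray, and (389,166) and (169,314), both on yellow plates (decoys). I choose (284,196). The blue post is at (153,169) and the red mark at (144,144). Next, a close crop and measurements.

```bash
cat > h.py <<'E'
import numpy as np, cv2
from plant import robot
P={n:robot.camera_params(n) for n in("scene","top")}
def ray(n,u,v):
    p=P[n];d=np.linalg.inv(p["camera_matrix"])@[u,v,1.]
    return -p["R"].T@p["t"], p["R"].T@d
def onz(n,u,v,z):
    c,d=ray(n,u,v); return c+d*(z-c[2])/d[2]
def proj(n,X):
    p=P[n];q=p["camera_matrix"]@(p["R"]@np.asarray(X)+p["t"]);return q[:2]/q[2]
def tri(u1,u2):
    A=[];b=[]
    for n,u in(("scene",u1),("top",u2)):
        c,d=ray(n,*u);d/=np.linalg.norm(d);M=np.eye(3)-np.outer(d,d);A.append(M);b.append(M@c)
    A=np.vstack(A);b=np.hstack(b);x=np.linalg.lstsq(A,b,rcond=None)[0];return x,np.linalg.norm(A@x-b)
def blobs(im,lo,hi,amin=8):
    m=cv2.inRange(cv2.cvtColor(im,cv2.COLOR_BGR2HSV),np.array(lo),np.array(hi))
    n,l,s,c=cv2.connectedComponentsWithStats(m)
    return [(c[i].round(1).tolist(),s[i].tolist()) for i in range(1,n) if s[i,4]>=amin],m
E
python3 - <<'E'
from h import *
t=cv2.imread("pics/top0.png");s=cv2.imread("pics/scene0.png")
a=cv2.resize(t[125:245,110:320],None,fx=3.8,fy=3.8,interpolation=cv2.INTER_CUBIC);cv2.imwrite("pics/tc.png",a)
b=cv2.resize(s[175:325,190:380],None,fx=4,fy=4,interpolation=cv2.INTER_CUBIC);cv2.imwrite("pics/sc.png",b)
for n,im in(("top",t),("scene",s)):
    print(n,"orange",blobs(im,(3,170,120),(12,255,255),20)[0])
    print(n,"blue",blobs(im,(105,150,60),(125,255,255),10)[0])
    print(n,"red",blobs(im,(174,150,90),(180,255,255),3)[0],blobs(im,(0,190,90),(3,255,255),3)[0])
E
```

```text
top orange [([384.3, 168.6], [381, 163, 10, 10, 49]), ([282.8, 199.5], [279, 198, 9, 4, 26]), ([173.3, 311.3], [169, 308, 8, 9, 24])]
top blue [([153.2, 169.6], [148, 164, 12, 12, 105])]
top red [] []
scene orange [([150.1, 177.3], [145, 170, 10, 16, 117]), ([364.7, 188.6], [360, 180, 11, 18, 131]), ([232.0, 197.0], [227, 188, 11, 19, 142])]
scene blue [([479.0, 97.0], [450, 65, 62, 67, 2413]), ([321.5, 261.6], [316, 252, 12, 20, 180])]
scene red [] [([312.6, 304.4], [311, 303, 4, 4, 9])]
```

View pics/tc.png

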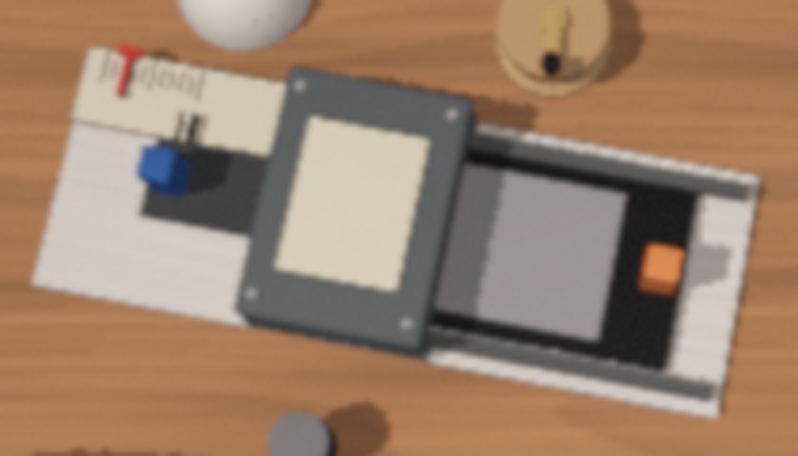

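View pics/sc.png

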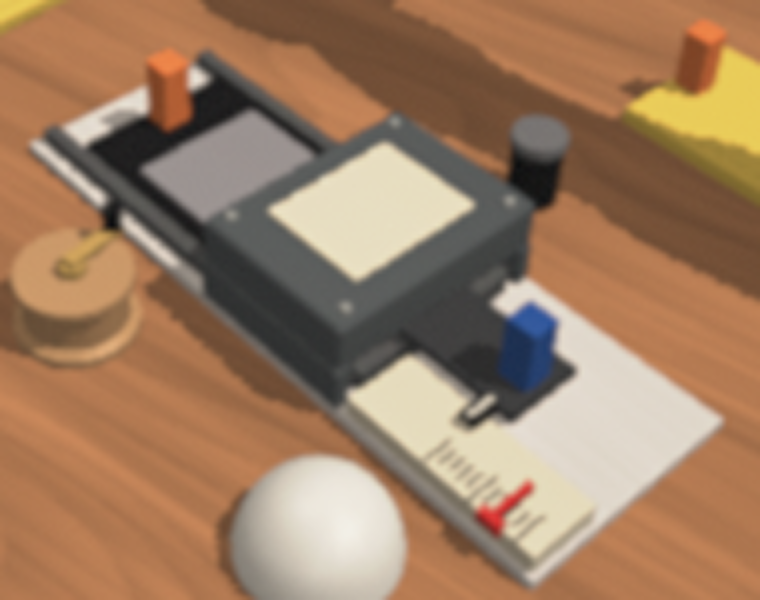

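```bash
cat >> h.py <<'E'
def T(x,y,a,q):
    c,s=np.cos(a),np.sin(a);return np.array([x+c*q[0]-s*q[1],y+s*q[0]+c*q[1],q[2]])
E
python3 - <<'E'
from h import *
from scipy.optimize import least_squares
tc=lambda x,y:(110+(x+.5)/3.8-.5,125+(y+.5)/3.8-.5)
sc=lambda x,y:(190+(x+.5)/4-.5,175+(y+.5)/4-.5)
H=.069;p=.008
C=[("top",tc(293,65),(.075,.055,H)),("top",tc(473,100),(.075,-.055,H)),("top",tc(430,355),(-.075,-.055,H)),("top",tc(240,312),(-.075,.055,H)),
("top",tc(33,285),(-.075,.21,p)),("top",tc(719,415),(-.075,-.21,p)),("top",tc(760,177),(.075,-.21,p)),
("scene",sc(397,115),(-.075,-.055,H)),("scene",sc(533,210),(-.075,.055,H)),("scene",sc(345,333),(.075,.055,H)),("scene",sc(205,235),(.075,-.055,H)),
("scene",sc(722,420),(-.075,.21,p)),("scene",sc(530,582),(.075,.21,p)),("scene",sc(30,147),(.075,-.21,p))]
f=lambda q:np.hstack([proj(n,T(*q,b))-u for n,u,b in C])
for sel in("both","top","scene"):
    g=lambda q:np.hstack([proj(n,T(*q,b))-u for n,u,b in C if sel in("both",n)])
    r=least_squares(g,[.5,.1,-.15]);print(sel,r.x,r.fun.reshape(-1,2).round(1).tolist())
    if sel=="both":q=r.x
np.save("bench.npy",q)
def tob(X):
    c,s=np.cos(q[2]),np.sin(q[2]);d=X[:2]-q[:2];return np.round([c*d[0]+s*d[1],-s*d[0]+c*d[1],X[2]],4)
t=cv2.imread("pics/top0.png");s=cv2.imread("pics/scene0.png")
for n,im in(("top",t),("scene",s)):
    for nm,lo,hi in(("orange",(3,140,100),(14,255,255)),("blue",(105,140,50),(125,255,255)),("red",(0,170,80),(4,255,255)),("red2",(172,150,80),(180,255,255))):
        m=blobs(im,lo,hi)[1];
        print(n,nm,[b for b in blobs(im,lo,hi,5)[0] if b[1][4]<600][:12])
# tops
print("post tops(top cam) orange",tob(onz("top",*tc(664,266),.065)),"blue",tob(onz("top",*tc(164,160),.074)))
print("scene orange",tob(onz("scene",*sc(169,62),.065)),"blue",tob(onz("scene",*sc(533,317),.074)))
print("mark top inner",tob(onz("top",*tc(121,94),.028)), "scene inner",tob(onz("scene",*sc(530,487),.028)))
print("tab outer top",tob(onz("top",*tc(130,46),.028)))
for nm,yy in(("index",.115),):
    print(nm, "exp top px", proj("top",T(*q,(.042,.115,.032))),"crop",(proj("top",T(*q,(.042,.115,.032)))-[110,125])*3.8)
print("index top",tob(onz("top",*tc(193,118),.032)),"index scene",tob(onz("scene",*sc(470,418),.032)))
E
```

```text
both [ 0.55505749  0.05312092 -0.19983312] [[2.6, -0.3], [4.2, -0.5], [1.7, -0.8], [1.4, 0.9], [-4.8, -0.9], [-5.2, -0.7], [-4.8, -1.5], [-2.9, -4.7], [-1.9, -5.1], [-4.4, -3.6], [-3.9, -7.3], [4.6, 2.6], [5.2, 3.8], [1.7, 1.2]]
top [ 0.55363937  0.05185323 -0.19450794] [[3.0, 0.4], [4.6, -0.0], [2.5, -0.3], [2.1, 1.7], [-4.2, 0.2], [-4.3, -0.5], [-4.3, -1.4]]
scene [ 0.55717189  0.05497371 -0.20404933] [[-2.6, -4.0], [-1.6, -4.2], [-4.5, -2.6], [-3.9, -6.5], [4.9, 4.0], [5.1, 5.3], [1.9, 1.7]]
top orange [([362.9, 31.9], [356, 31, 14, 2, 15]), ([188.7, 33.9], [157, 33, 59, 2, 67]), ([219.9, 33.7], [217, 33, 6, 2, 7]), ([230.2, 33.6], [224, 33, 13, 2, 21]), ([272.9, 33.0], [238, 32, 71, 3, 83]), ([315.5, 32.8], [310, 32, 11, 2, 13]), ([327.5, 32.3], [326, 32, 4, 2, 6]), ([341.3, 32.1], [331, 32, 24, 2, 28]), ([151.1, 34.4], [147, 34, 9, 2, 14]), ([289.0, 61.0], [287, 61, 5, 1, 5]), ([314.0, 61.0], [297, 61, 35, 1, 35]), ([401.0, 60.0], [387, 60, 29, 1, 29])]
top blue [([153.2, 169.5], [147, 164, 13, 12, 115])]
top red [([143.8, 138.0], [142, 137, 5, 3, 9])]
top red2 []
scene orange [
[... 287 characters left out ...]
3, 97, 3, 3, 5]), ([305.0, 97.0], [304, 96, 3, 3, 5]), ([312.9, 99.6], [305, 96, 18, 8, 39]), ([219.6, 98.8], [218, 98, 4, 2, 5]), ([219.6, 107.2], [215, 101, 10, 13, 49])]
scene blue [([321.5, 261.6], [315, 252, 13, 20, 192])]
scene red [([314.3, 303.0], [310, 297, 12, 11, 30])]
scene red2 []
post tops(top cam) orange [-0.0022 -0.172   0.065 ] blue [0.003  0.1194 0.074 ]
scene orange [-0.0009 -0.1695  0.065 ] blue [-0.0003  0.1241  0.074 ]
mark top inner [0.0467 0.1681 0.028 ] scene inner [0.0484 0.1713 0.028 ]
tab outer top [0.0771 0.1698 0.028 ]
index exp top px [163.12129373 155.07298002] crop [201.86091616 114.27732406]
index top [0.0394 0.1207 0.032 ] index scene [0.0419 0.1258 0.032 ]
```

```bash
python3 - <<'E'
import cv2
t=cv2.imread("pics/top0.png");s=cv2.imread("pics/scene0.png")
a=cv2.resize(t[134:186,125:190],None,fx=11,fy=11,interpolation=cv2.INTER_CUBIC);cv2.imwrite("pics/tc2.png",a)
b=cv2.resize(s[245:315,270:345],None,fx=8,fy=8,interpolation=cv2.INTER_CUBIC);cv2.imwrite("pics/sc2.png",b)
E
```

```text
(no output)
```

View pics/tc2.png

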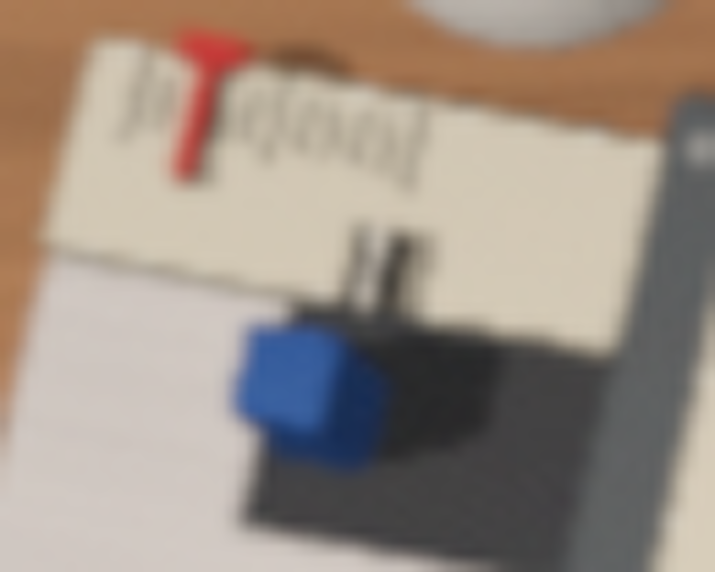

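View pics/sc2.png

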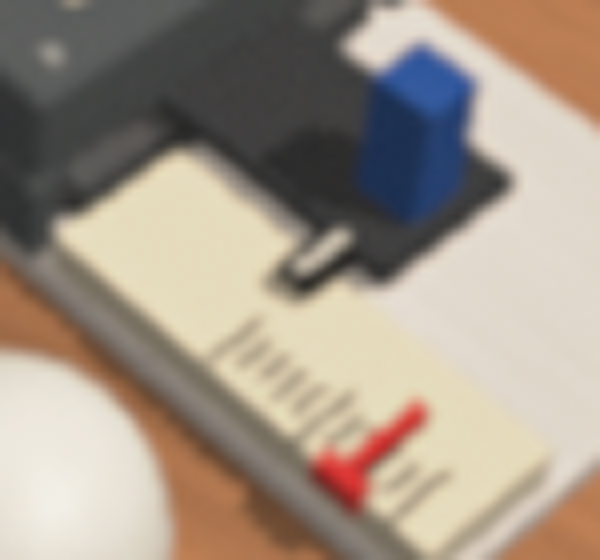

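The residuals show the plate isn't centred on the hood: the rails start at y -225, so the plate spans -225..195. I'll refit.

```bash
cat > fit.py <<'E'
from h import *
from scipy.optimize import least_squares
tc=lambda x,y:(110+(x+.5)/3.8-.5,125+(y+.5)/3.8-.5)
sc=lambda x,y:(190+(x+.5)/4-.5,175+(y+.5)/4-.5)
t2=lambda x,y:(125+(x+.5)/11-.5,134+(y+.5)/11-.5)
s2=lambda x,y:(270+(x+.5)/8-.5,245+(y+.5)/8-.5)
H=.069;p=.008;A=.195;B=-.225
C=[("top",tc(293,65),(.075,.055,H)),("top",tc(473,100),(.075,-.055,H)),("top",tc(430,355),(-.075,-.055,H)),("top",tc(240,312),(-.075,.055,H)),
("top",tc(33,285),(-.075,A,p)),("top",tc(719,415),(-.075,B,p)),("top",tc(760,177),(.075,B,p)),
("scene",sc(397,115),(-.075,-.055,H)),("scene",sc(533,210),(-.075,.055,H)),("scene",sc(345,333),(.075,.055,H)),("scene",sc(205,235),(.075,-.055,H)),
("scene",sc(722,420),(-.075,A,p)),("scene",sc(530,582),(.075,A,p)),("scene",sc(30,147),(.075,B,p))]
if __name__=="__main__":
    for sel in("top","scene","both"):
        g=lambda q:np.hstack([proj(n,T(*q,b))-u for n,u,b in C if sel in("both",n)])
        r=least_squares(g,[.5,.1,-.15]);q=r.x;print(sel,q,r.fun.reshape(-1,2).round(1).tolist())
    np.save("bench.npy",q)
    def tob(X):
        c,s=np.cos(q[2]),np.sin(q[2]);d=X[:2]-q[:2];return np.round([c*d[0]+s*d[1],-s*d[0]+c*d[1],X[2]],4)
    print("orange",tob(onz("top",*tc(664,266),.065)),tob(onz("scene",*sc(169,62),.065)))
    print("blue",tob(onz("top",*t2(293,376),.074)),tob(onz("scene",*s2(423,70),.074)))
    print("mark inner",tob(onz("top",*t2(184,180),.028)),tob(onz("scene",*s2(420,407),.028)))
    print("index outer",tob(onz("top",*t2(375,238),.032)),tob(onz("scene",*s2(300,270),.032)))
    print("tri hood",[tri(C[7+k][1],C[j][1])[0].round(4).tolist() for k,j in((0,2),(1,3),(2,0),(3,1))])
E
python3 fit.py
```

```text
top [ 0.55494635  0.05772876 -0.19717168] [[0.4, -0.2], [2.0, -0.5], [-0.4, -0.8], [-0.7, 1.0], [-0.4, 0.6], [-0.5, 0.4], [-0.5, -0.5]]
scene [ 0.55984221  0.06242982 -0.19840128] [[-0.9, -2.3], [0.7, -2.3], [-2.0, -0.1], [-2.0, -4.3], [1.8, 1.8], [2.3, 2.9], [-0.4, 0.8]]
both [ 0.55669387  0.05975083 -0.19902026] [[-0.4, -1.0], [1.1, -1.2], [-1.4, -1.6], [-1.6, 0.2], [-1.3, -0.3], [-1.6, -0.2], [-1.3, -1.1], [-1.0, -3.3], [0.4, -3.5], [-2.2, -1.6], [-2.0, -5.6], [1.2, 0.2], [1.8, 0.9], [-0.2, -0.3]]
orange [-0.0026 -0.1788  0.065 ] [-0.0014 -0.1763  0.065 ]
blue [0.     0.1155 0.074 ] [-0.001   0.1157  0.074 ]
mark inner [0.0452 0.1613 0.028 ] [0.0466 0.1629 0.028 ]
index outer [0.0396 0.1181 0.032 ] [0.0402 0.1175 0.032 ]
tri hood [[0.4693, 0.0203, 0.057], [0.4952, 0.1281, 0.0592], [0.6391, 0.1005, 0.0641], [0.6197, -0.0048, 0.0554]]
```

Choice confirmed in the crop: the post at top (284,196) stands on the black plate between the rails. Bench pose: about (0.557, 0.060), yaw -0.199. The blue post checks at bench (0, 0.1155) in both views. The orange post is at y ≈ -0.1775, about 67 mm short of home. I'll start moving with the jaws closed and aim behind the orange post.

```bash
cat > where.py <<'E'
# usage: where.py bx by z  -> remaining shift in tool axes (0.1 m) and turn (pi/2) so tool x = bench +y, tool y = bench +x
import sys
from h import *
from scipy.spatial.transform import Rotation as R
q=np.load("bench.npy"); s=robot.read_state()
Rt=R.from_quat(s["eef_rot"]); 
c,si=np.cos(q[2]),np.sin(q[2])
D=R.from_matrix(np.array([[-si,c,0],[c,si,0],[0,0,-1.]]).T)
d=s["tool_pos"]-np.array([q[0],q[1],0]); b=[c*d[0]+si*d[1],-si*d[0]+c*d[1],d[2]]
print("t",round(s["clock"],2),"bench tcp mm",np.round(np.array(b)*1000,1),"F bench",np.round([c*s["force"][0]+si*s["force"][1],-si*s["force"][0]+c*s["force"][1],s["force"][2]],1),"grip",round(s["gripper_width"],3),"j7",s["joint_pos"][6].round(2))
if len(sys.argv)>3:
    g=T(*q,[float(v)/1000 for v in sys.argv[1:4]])
    print("offset",np.round(Rt.inv().apply(g-s["tool_pos"])/.1,3),"rot",np.round((Rt.inv()*D).as_rotvec()/(np.pi/2),3))
E
python3 -m handwheel '{"offset":[[-0.12,-0.12,0],[-0.24,-0.25,0],[-0.36,-0.37,0],[-0.48,-0.5,0],[-0.6,-0.62,0],[-0.72,-0.75,0],[-0.84,-0.87,0],[-0.95,-1,0]],"rot":[[0,0,0.06],[0,0,0.12],[0,0,0.18],[0,0,0.24],[0,0,0.3],[0,0,0.36],[0,0,0.42],[0,0,0.48]],"jaw":[1,1,1,1,1,1,1,1]}'
python3 where.py 0 -225 150
```

```text
clock: 0.77
tool_pos: [0.3014, 0.4394, 0.231]
eef_rot: [0.556, 0.831, -0.0, 0.0]
force: [0.1, -0.2, -0.4]
gripper_width: -0.004
t 0.77 bench tcp mm [-325.3  321.7  231. ] F bench [ 0.1 -0.2 -0.4] grip -0.004 j7 -0.66
offset [-6.352 -0.339  0.813] rot [-0.     0.     0.376]
```

```bash
python3 -m handwheel '{"offset":[[-0.12,0.02,0],[-0.25,0.05,0],[-0.37,0.07,0],[-0.5,0.1,0],[-0.62,0.12,0],[-0.75,0.15,0],[-0.87,0.17,0],[-1,0.2,0]],"rot":[[0,0,0.047],[0,0,0.094],[0,0,0.141],[0,0,0.188],[0,0,0.235],[0,0,0.282],[0,0,0.329],[0,0,0.376]],"jaw":[1,1,1,1,1,1,1,1]}'
python3 where.py 0 -225 150
```

```text
clock: 1.43
tool_pos: [0.358, 0.3553, 0.231]
eef_rot: [0.773, 0.634, -0.0, -0.0]
force: [0.1, -0.8, 0.1]
gripper_width: -0.004
t 1.43 bench tcp mm [-253.2  250.5  231. ] F bench [ 0.3 -0.7  0.1] grip -0.004 j7 -0.92
offset [-4.757  2.527  0.811] rot [-0.     0.     0.001]
```

```bash

python3 -m handwheel '{"offset":[[-0.12,0.06,0.02],[-0.24,0.13,0.04],[-0.36,0.19,0.06],[-0.48,0.25,0.08],[-0.6,0.32,0.1],[-0.72,0.38,0.12],[-0.84,0.45,0.14],[-0.95,0.5,0.16]],"rot":[[0,0,0],[0,0,0],[0,0,0],[0,0,0],[0,0,0],[0,0,0],[0,0,0],[0,0,0]],"jaw":[1,1,1,1,1,1,1,1]}' | head -2
python3 -m handwheel '{"offset":[[-0.12,0.06,0.02],[-0.24,0.13,0.04],[-0.36,0.19,0.06],[-0.48,0.25,0.08],[-0.6,0.32,0.1],[-0.72,0.38,0.12],[-0.84,0.45,0.14],[-0.95,0.5,0.16]],"rot":[[0,0,0],[0,0,0],[0,0,0],[0,0,0],[0,0,0],[0,0,0],[0,0,0],[0,0,0]],"jaw":[1,1,1,1,1,1,1,1]}' | head -2
python3 -m handwheel '{"offset":[[-0.12,0.06,0.02],[-0.24,0.13,0.04],[-0.36,0.19,0.06],[-0.48,0.25,0.08],[-0.6,0.32,0.1],[-0.72,0.38,0.12],[-0.84,0.45,0.14],[-0.95,0.5,0.16]],"rot":[[0,0,0],[0,0,0],[0,0,0],[0,0,0],[0,0,0],[0,0,0],[0,0,0],[0,0,0]],"jaw":[1,1,1,1,1,1,1,1]}' | head -2
python3 where.py 0 -225 150
```

```text
clock: 2.1
tool_pos: [0.3888, 0.2517, 0.215]
clock: 2.77
tool_pos: [0.4195, 0.149, 0.199]
clock: 3.43
tool_pos: [0.4502, 0.0462, 0.183]
t 3.43 bench tcp mm [-101.7  -34.3  183. ] F bench [ 0.5 -0.1 -0.3] grip 0.001 j7 -0.31
offset [-1.913  1.005  0.33 ] rot [-0.     0.     0.004]
```

```bash

python3 -m handwheel '{"offset":[[-0.12,0.06,0.02],[-0.24,0.13,0.04],[-0.36,0.19,0.06],[-0.48,0.25,0.08],[-0.6,0.32,0.1],[-0.72,0.38,0.12],[-0.84,0.45,0.14],[-0.95,0.5,0.16]],"rot":[[0,0,0],[0,0,0],[0,0,0],[0,0,0],[0,0,0],[0,0,0],[0,0,0],[0,0,0]],"jaw":[1,1,1,1,1,1,1,1]}' | head -2
python3 -m handwheel '{"offset":[[-0.12,0.06,0.02],[-0.24,0.13,0.04],[-0.36,0.19,0.06],[-0.48,0.25,0.08],[-0.6,0.32,0.1],[-0.72,0.38,0.12],[-0.84,0.45,0.14],[-0.96,0.5,0.16]],"rot":[[0,0,0],[0,0,0],[0,0,0],[0,0,0],[0,0,0],[0,0,0],[0,0,0],[0,0,0]],"jaw":[1,1,1,1,1,1,1,1]}' | head -2
python3 where.py 0 -225 36
python3 - <<'E'
from h import *
t=robot.read_camera("top");s=robot.read_camera("scene")
a=cv2.resize(t[125:245,110:320],None,fx=3.8,fy=3.8,interpolation=cv2.INTER_CUBIC);cv2.imwrite("pics/t1.png",a)
b=cv2.resize(s[125:325,170:380],None,fx=2.9,fy=2.9,interpolation=cv2.INTER_CUBIC);cv2.imwrite("pics/s1.png",b)
E
```

```text
clock: 4.1
tool_pos: [0.4808, -0.0566, 0.167]
clock: 4.77
tool_pos: [0.5116, -0.1603, 0.151]
t 4.77 bench tcp mm [  -0.7 -224.6  151. ] F bench [-0.1  0.3 -0.3] grip 0.001 j7 0.03
offset [-0.004  0.007  1.15 ] rot [-0.    -0.     0.004]
```

View pics/s1.png

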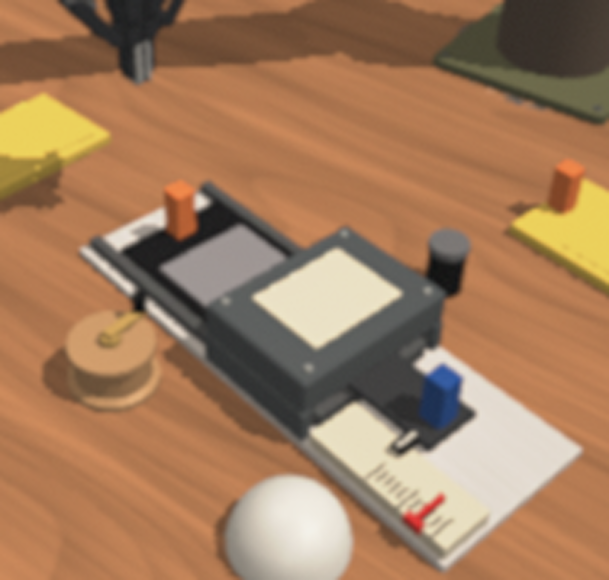

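View pics/t1.png

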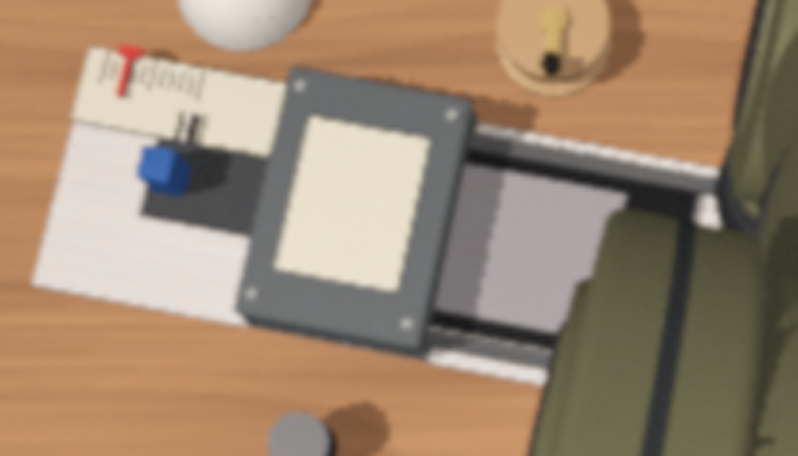

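```bash

python3 -c "
from h import *
print(proj('scene',robot.read_state()['tool_pos']))"
python3 -m handwheel '{"offset":[[0,0,0.12],[0,0,0.25],[0,0,0.37],[0,0,0.5],[0,0,0.62],[0,0,0.75],[0,0,0.87],[0,0,1]],"rot":[[0,0,0],[0,0,0],[0,0,0],[0,0,0],[0,0,0],[0,0,0],[0,0,0],[0,0,0]],"jaw":[1,1,1,1,1,1,1,1]}' | head -2
python3 where.py 0 -225 36
python3 - <<'E'
from h import *
s=robot.read_camera("scene")
b=cv2.resize(s[125:325,170:380],None,fx=2.9,fy=2.9,interpolation=cv2.INTER_CUBIC);cv2.imwrite("pics/s2.png",b)
E
```

```text
[217.68918769 152.19287454]
clock: 5.53
tool_pos: [0.5114, -0.1584, 0.0508]
t 5.53 bench tcp mm [  -1.3 -222.8   50.8] F bench [-0.5 -0.1  0.1] grip 0.001 j7 0.02
offset [-0.022  0.013  0.148] rot [-0.    -0.001  0.004]
```

View pics/s2.png

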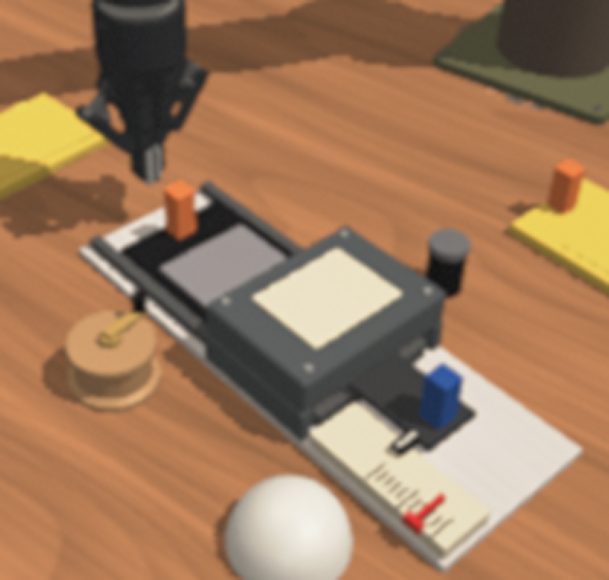

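```bash

python3 -m handwheel '{"offset":[[0,0,0.05],[0,0.01,0.1],[0,0.01,0.15],[0.05,0.01,0.15],[0.1,0.01,0.15],[0.15,0.01,0.15],[0.2,0.01,0.15],[0.25,0.01,0.15]],"rot":[[0,0,0],[0,0,0],[0,0,0],[0,0,0],[0,0,0],[0,0,0],[0,0,0],[0,0,0]],"jaw":[1,1,1,1,1,1,1,1]}' | head -2
python3 where.py 0 -131 36
python3 -m handwheel '{"offset":[[0.04,0,0],[0.08,0,0],[0.12,0,0],[0.16,0,0],[0.2,0,0],[0.24,0,0],[0.28,0,0],[0.32,0,0]],"rot":[[0,0,0],[0,0,0],[0,0,0],[0,0,0],[0,0,0],[0,0,0],[0,0,0],[0,0,0]],"jaw":[1,1,1,1,1,1,1,1]}' | head -2
python3 where.py 0 -131 36
python3 - <<'E'
from h import *
s=robot.read_camera("scene")
b=cv2.resize(s[125:325,170:380],None,fx=2.9,fy=2.9,interpolation=cv2.INTER_CUBIC);cv2.imwrite("pics/s3.png",b)
E
```

```text
clock: 6.25
tool_pos: [0.5176, -0.1344, 0.0366]
t 6.25 bench tcp mm [ 1.000e-01 -1.981e+02  3.660e+01] F bench [-0.9 -2.2  0.2] grip 0.003 j7 -0.01
offset [0.671 0.003 0.006] rot [ 0.    -0.     0.003]
clock: 6.92
tool_pos: [0.5235, -0.1046, 0.0366]
t 6.92 bench tcp mm [-1.000e-01 -1.677e+02  3.660e+01] F bench [ 0.2 -4.6  4.1] grip 0.001 j7 -0.05
offset [0.367 0.002 0.005] rot [0.    0.001 0.002]
```

View pics/s3.png

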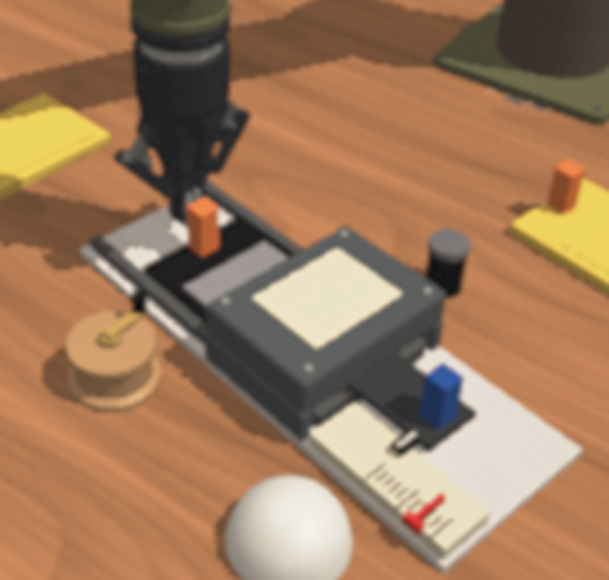

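The tray moves with the push: post now at crop (203,227), force about 5 N. I'll continue, slowing near home.

```bash

python3 -m handwheel '{"offset":[[0.04,0,0],[0.08,0,0],[0.12,0,0],[0.16,0,0],[0.2,0,0],[0.24,0,0],[0.27,0,0],[0.3,0,0]],"rot":[[0,0,0],[0,0,0],[0,0,0],[0,0,0],[0,0,0],[0,0,0],[0,0,0],[0,0,0]],"jaw":[1,1,1,1,1,1,1,1]}' | head -2
python3 where.py 0 -131 36
python3 -m handwheel '{"offset":[[0.01,0,0],[0.02,0,0],[0.03,0,0],[0.04,0,0],[0.05,0,0],[0.06,0,0],[0.06,0,0],[0.06,0,0]],"rot":[[0,0,0],[0,0,0],[0,0,0],[0,0,0],[0,0,0],[0,0,0],[0,0,0],[0,0,0]],"jaw":[1,1,1,1,1,1,1,1]}' | head -2
python3 where.py 0 -131 36
```

```text
clock: 7.63
tool_pos: [0.529, -0.0751, 0.0365]
t 7.63 bench tcp mm [  -0.4 -137.7   36.5] F bench [ 0.4 -4.6  4.2] grip 0.001 j7 -0.08
offset [0.067 0.005 0.005] rot [0.    0.001 0.002]
clock: 8.3
tool_pos: [0.5302, -0.0691, 0.0364]
t 8.3 bench tcp mm [  -0.5 -131.6   36.4] F bench [-0.1 -5.1  4.4] grip -0.0 j7 -0.09
offset [0.006 0.005 0.004] rot [0.    0.001 0.002]
```

```bash

python3 -m handwheel '{"offset":[[0.01,0,0],[0.015,0,0],[0.02,0,0],[0.025,0,0],[0.03,0,0],[0.035,0,0],[0.04,0,0],[0.04,0,0]],"rot":[[0,0,0],[0,0,0],[0,0,0],[0,0,0],[0,0,0],[0,0,0],[0,0,0],[0,0,0]],"jaw":[1,1,1,1,1,1,1,1]}' | head -2
python3 where.py 0 -131 36
```

```text
clock: 8.97
tool_pos: [0.5307, -0.0661, 0.0364]
t 8.97 bench tcp mm [  -0.5 -128.5   36.4] F bench [ 0.8 -6.8  3.9] grip 0.001 j7 -0.09
offset [-0.025  0.005  0.004] rot [-0.     0.001  0.002]
```

```bash

python3 -m handwheel '{"offset":[[0.005,0,0],[0.01,0,0],[0.015,0,0],[0.02,0,0],[0.025,0,0],[0.03,0,0],[0.03,0,0],[0.03,0,0]],"rot":[[0,0,0],[0,0,0],[0,0,0],[0,0,0],[0,0,0],[0,0,0],[0,0,0],[0,0,0]],"jaw":[1,1,1,1,1,1,1,1]}' | head -2
python3 where.py 0 -131 36
```

```text
clock: 9.63
tool_pos: [0.5304, -0.0659, 0.0365]
t 9.63 bench tcp mm [  -1.  -128.4   36.5] F bench [ -0.2 -11.6   4.4] grip -0.001 j7 -0.1
offset [-0.026  0.01   0.005] rot [-0.001  0.003  0.   ]
```

```bash

python3 -m handwheel '{"offset":[[0.01,0,0],[0.02,0,0],[0.03,0,0],[0.04,0,0],[0.05,0,0],[0.05,0,0],[0.05,0,0],[0.05,0,0]],"rot":[[0,0,0],[0,0,0],[0,0,0],[0,0,0],[0,0,0],[0,0,0],[0,0,0],[0,0,0]],"jaw":[1,1,1,1,1,1,1,1]}' | head -2
python3 where.py 0 -131 36
python3 - <<'E'
from h import *
s=robot.read_camera("scene");cv2.imwrite("pics/s4raw.png",s)
b=cv2.resize(s[175:265,190:290],None,fx=6,fy=6,interpolation=cv2.INTER_CUBIC);cv2.imwrite("pics/s4.png",b)
E
```

```text
clock: 10.3
tool_pos: [0.5294, -0.0655, 0.0365]
t 10.3 bench tcp mm [  -2.  -128.2   36.5] F bench [ -2.  -19.4   7. ] grip -0.004 j7 -0.1
offset [-0.028  0.02   0.005] rot [-0.002  0.007 -0.003]
```

View pics/s4.png

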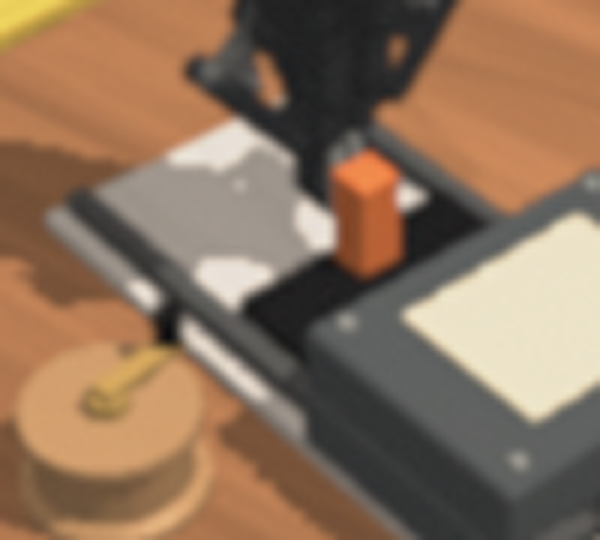

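```bash
python3 - <<'E'
from h import *
q=np.load("bench.npy")
X=onz("scene",190+(364.5)/6-.5,175+(171)/6-.5,.065)
c,s=np.cos(q[2]),np.sin(q[2]);d=X[:2]-q[:2];print(c*d[0]+s*d[1],-s*d[0]+c*d[1])
E
python3 -m handwheel '{"offset":[[-0.03,0,0],[-0.06,0,0],[-0.1,0,0],[-0.15,0,0],[-0.2,0,0],[-0.25,0,-0.1],[-0.3,0,-0.25],[-0.3,0,-0.4]],"rot":[[0,0,0],[0,0,0],[0,0,0],[0,0,0],[0,0,0],[0,0,0],[0,0,0],[0,0,0]],"jaw":[1,1,1,1,1,1,1,1]}' | head -2
python3 -m handwheel '{"offset":[[0,0,-0.12],[0,0,-0.25],[0,0,-0.4],[0.1,0,-0.55],[0.2,0,-0.65],[0.35,0,-0.75],[0.5,0,-0.85],[0.65,0,-0.9]],"rot":[[0,0,0],[0,0,0],[0,0,0],[0,0,0],[0,0,0],[0,0,0],[0,0,0],[0,0,0]],"jaw":[0.5,0.5,0,-0.5,-1,-1,-1,-1]}' | head -2
python3 where.py 0 115 150
```

```text
-0.002888605486773707 -0.10811569037145151
clock: 11.02
tool_pos: [0.5263, -0.0871, 0.0769]
clock: 11.68
tool_pos: [0.5401, -0.0207, 0.1678]
t 11.68 bench tcp mm [ -0.3 -82.1 167.8] F bench [0.2 0.8 0.4] grip 0.999 j7 -0.17
offset [1.971 0.014 0.181] rot [ 0.001 -0.001  0.003]
```

```bash

python3 -m handwheel '{"offset":[[0.12,0,0],[0.25,0,0],[0.37,0,0],[0.5,0,0],[0.62,0,0],[0.75,0,0],[0.87,0,0],[0.99,0,0]],"rot":[[0,0,0],[0,0,0],[0,0,0],[0,0,0],[0,0,0],[0,0,0],[0,0,0],[0,0,0]],"jaw":[-1,-1,-1,-1,-1,-1,-1,-1]}' | head -2
python3 -m handwheel '{"offset":[[0.12,0,0.02],[0.25,0,0.05],[0.37,0.01,0.07],[0.5,0.01,0.1],[0.62,0.01,0.12],[0.75,0.01,0.15],[0.87,0.01,0.17],[0.98,0.01,0.18]],"rot":[[0,0,0],[0,0,0],[0,0,0],[0,0,0],[0,0,0],[0,0,0],[0,0,0],[0,0,0]],"jaw":[-1,-1,-1,-1,-1,-1,-1,-1]}' | head -2
python3 where.py 0 115 41
python3 - <<'E'
from h import *
for n in("top","scene"):
    im=robot.read_camera(n);cv2.imwrite(f"pics/{n}5raw.png",im)
t=cv2.imread("pics/top5raw.png");s=cv2.imread("pics/scene5raw.png")
a=cv2.resize(t[125:245,110:320],None,fx=3.8,fy=3.8,interpolation=cv2.INTER_CUBIC);cv2.imwrite("pics/t5.png",a)
b=cv2.resize(s[125:325,170:380],None,fx=2.9,fy=2.9,interpolation=cv2.INTER_CUBIC);cv2.imwrite("pics/s5.png",b)
E
```

```text
clock: 12.35
tool_pos: [0.5588, 0.0761, 0.1662]
clock: 13.02
tool_pos: [0.5785, 0.1723, 0.1478]
t 13.02 bench tcp mm [ -0.8 114.6 147.8] F bench [ 0.  -0.3 -0.5] grip 1.002 j7 -0.45
offset [0.004 0.009 1.068] rot [-0.     0.     0.003]
```

View pics/t5.png

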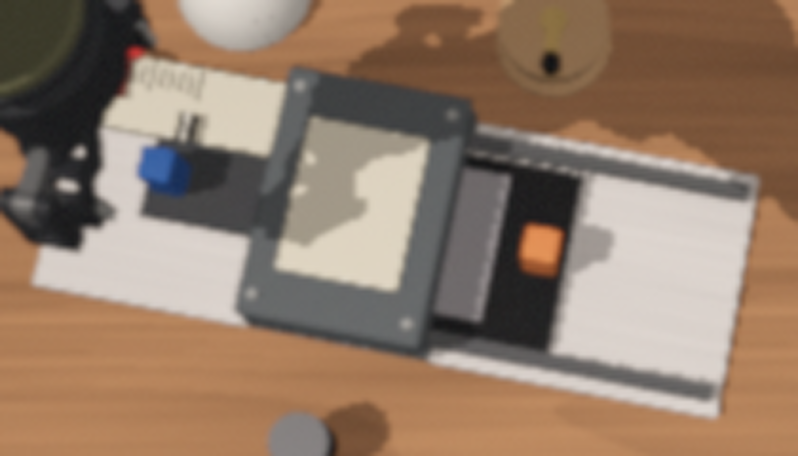

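View pics/s5.png

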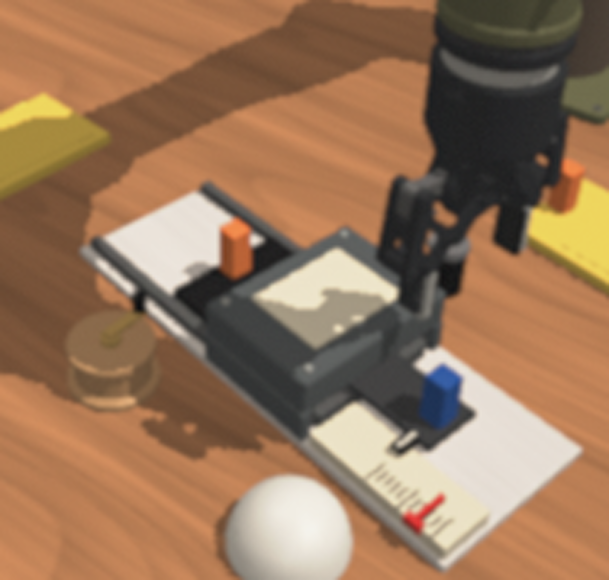

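```bash
python3 - <<'E'
from h import *
q=np.load("bench.npy");c,s=np.cos(q[2]),np.sin(q[2])
for n,u in (("top",(110+542.5/3.8-.5,125+242/3.8-.5)),("scene",(170+236.5/2.9-.5,125+228/2.9-.5))):
    X=onz(n,*u,.065);d=X[:2]-q[:2];print(n,c*d[0]+s*d[1],-s*d[0]+c*d[1])
X=onz("top",110+568/3.8-.5,125+265/3.8-.5,.02);d=X[:2]-q[:2];print("rear edge",-s*d[0]+c*d[1])
E
python3 -m handwheel '{"offset":[[0,0,0.12],[0,0,0.24],[0,0,0.36],[0,0,0.48],[0,0,0.6],[0,0,0.72],[0,0,0.84],[0,0,0.94]],"rot":[[0,0,0],[0,0,0],[0,0,0],[0,0,0],[0,0,0],[0,0,0],[0,0,0],[0,0,0]],"jaw":[-1,-1,-1,-1,-1,-1,-1,-1]}' | head -2
python3 where.py 0 115 41
python3 - <<'E'
from h import *
s=robot.read_camera("scene")
b=cv2.resize(s[215:325,250:370],None,fx=5,fy=5,interpolation=cv2.INTER_CUBIC);cv2.imwrite("pics/s6.png",b)
E
```

```text
top -0.0016593461246156675 -0.10785257850117849
scene -0.004036789304842872 -0.10653992444877763
rear edge -0.12332158647935076
clock: 13.78
tool_pos: [0.5782, 0.1706, 0.0527]
t 13.78 bench tcp mm [ -0.9 112.9  52.7] F bench [ 0.3 -0.3  0.2] grip 1.0 j7 -0.43
offset [0.021 0.009 0.117] rot [-0.001  0.     0.003]
```

View pics/s6.png

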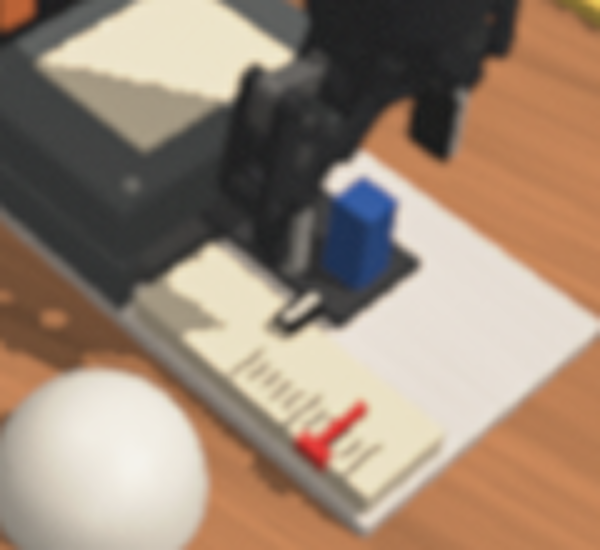

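The tray is home in both views: post y about -107 to -108 with a fit bias near +2, rear edge -123, and a hard stop at 19 N with no further motion. The fingers straddle the blue post. I'll descend and grip.

```bash

python3 -m handwheel '{"offset":[[0.01,0,0.04],[0.02,0.01,0.08],[0.03,0.01,0.12],[0.03,0.01,0.12],[0.03,0.01,0.12],[0.03,0.01,0.12],[0.03,0.01,0.12],[0.03,0.01,0.12]],"rot":[[0,0,0],[0,0,0],[0,0,0],[0,0,0],[0,0,0],[0,0,0],[0,0,0],[0,0,0]],"jaw":[-1,-1,-1,0,0.3,1,1,1]}' | head -2
python3 where.py 0 115 41
python3 -m handwheel '{"offset":[[0,0,0],[0,0,0],[0,0,0],[0,0,0],[0,0,0],[0,0,0],[0,0,0],[0,0,0]],"rot":[[0,0,0],[0,0,0],[0,0,0],[0,0,0],[0,0,0],[0,0,0],[0,0,0],[0,0,0]],"jaw":[1,1,1,1,1,1,1,1]}' | head -2
python3 where.py 0 160 41
python3 - <<'E'
from h import *
s=robot.read_camera("scene")
b=cv2.resize(s[215:325,250:370],None,fx=5,fy=5,interpolation=cv2.INTER_CUBIC);cv2.imwrite("pics/s7.png",b)
E
```

```text
clock: 14.5
tool_pos: [0.5803, 0.1735, 0.0426]
t 14.5 bench tcp mm [  0.7 116.2  42.6] F bench [-0.  -0.9  0.2] grip 0.299 j7 -0.44
offset [-0.012 -0.007  0.016] rot [ 0.    -0.     0.003]
clock: 15.17
tool_pos: [0.5802, 0.1736, 0.0427]
t 15.17 bench tcp mm [  0.5 116.2  42.7] F bench [-1.2 -1.1  5.8] grip 0.227 j7 -0.44
offset [ 0.438 -0.004  0.017] rot [ 0.    -0.     0.003]
```

View pics/s7.png

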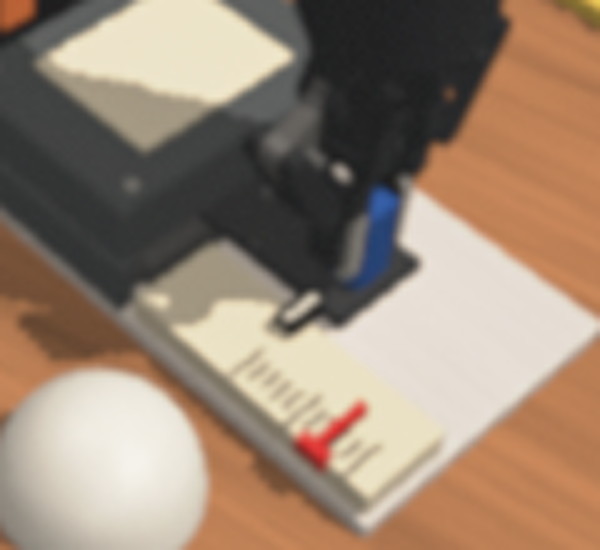

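Gripped: opening 0.227 × 85 = 19.3 mm, matching the 20 mm post. Now I'll pull most of the way.

```bash

python3 -m handwheel '{"offset":[[0.025,0,0],[0.05,0,0],[0.075,0,0],[0.1,0,0],[0.125,0,0],[0.15,0,0],[0.175,0,0],[0.2,0,0]],"rot":[[0,0,0],[0,0,0],[0,0,0],[0,0,0],[0,0,0],[0,0,0],[0,0,0],[0,0,0]],"jaw":[1,1,1,1,1,1,1,1]}' | head -2
python3 where.py 0 160 41
python3 -m handwheel '{"offset":[[0.025,0,0],[0.05,0,0],[0.075,0,0],[0.1,0,0],[0.125,0,0],[0.15,0,0],[0.175,0,0],[0.2,0,0]],"rot":[[0,0,0],[0,0,0],[0,0,0],[0,0,0],[0,0,0],[0,0,0],[0,0,0],[0,0,0]],"jaw":[1,1,1,1,1,1,1,1]}' | head -2
python3 where.py 0 160 41
python3 - <<'E'
from h import *
for n in("top","scene"):
    im=robot.read_camera(n);cv2.imwrite(f"pics/{n}8raw.png",im)
t=cv2.imread("pics/top8raw.png");s=cv2.imread("pics/scene8raw.png")
a=cv2.resize(t[134:186,125:190],None,fx=11,fy=11,interpolation=cv2.INTER_CUBIC);cv2.imwrite("pics/t8.png",a)
b=cv2.resize(s[245:315,270:345],None,fx=8,fy=8,interpolation=cv2.INTER_CUBIC);cv2.imwrite("pics/s8.png",b)
E
```

```text
clock: 15.88
tool_pos: [0.5836, 0.1899, 0.0426]
t 15.88 bench tcp mm [  0.6 132.9  42.6] F bench [-1.3 -5.8  7.7] grip 0.225 j7 -0.46
offset [ 0.271 -0.006  0.015] rot [-0.     0.003  0.002]
clock: 16.55
tool_pos: [0.5874, 0.2083, 0.0427]
t 16.55 bench tcp mm [  0.7 151.7  42.7] F bench [-1.8 -8.2  7.8] grip 0.225 j7 -0.48
offset [ 0.083 -0.007  0.016] rot [-0.     0.004  0.001]
```

View pics/s8.png

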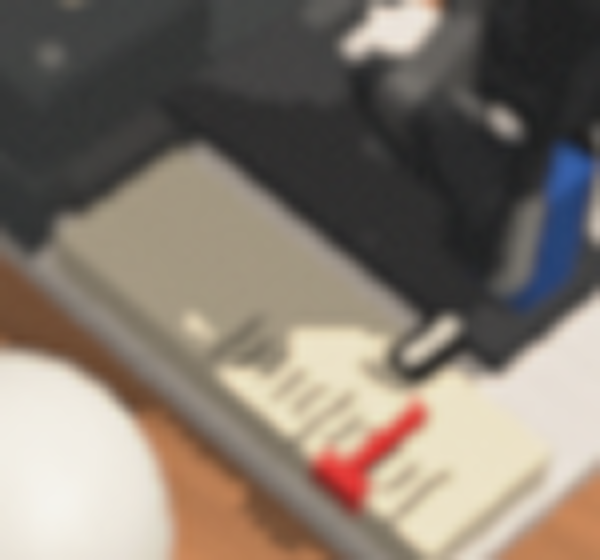

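View pics/t8.png

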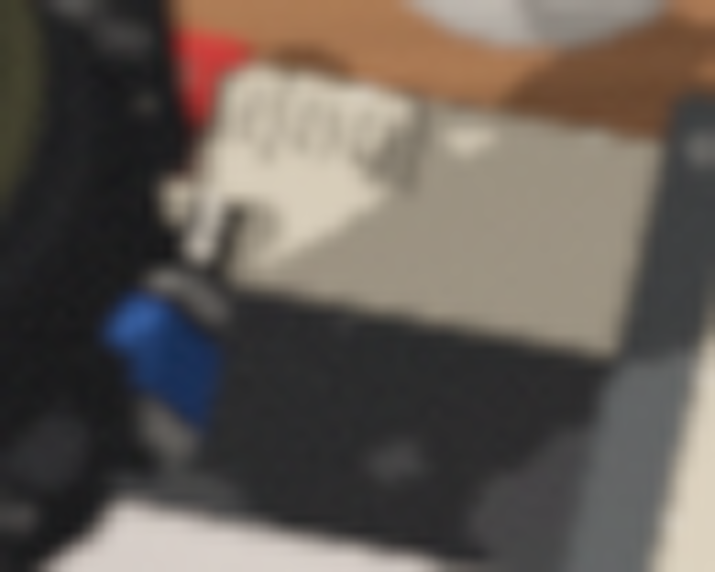

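```bash
cat > meas.py <<'E'
from h import *
q=np.load("bench.npy");c,s=np.cos(q[2]),np.sin(q[2])
def tob(X):
    d=X[:2]-q[:2];return np.round([1e3*(c*d[0]+s*d[1]),1e3*(-s*d[0]+c*d[1])],1)
S=lambda x,y,z:tob(onz("scene",270+(x+.5)/8-.5,245+(y+.5)/8-.5,z))
Tt=lambda x,y,z:tob(onz("top",125+(x+.5)/11-.5,134+(y+.5)/11-.5,z))
E
python3 - <<'E'
from meas import *
print("idx0 scene",S(345,232,.032),S(323,252,.032),S(300,272,.032),"top",Tt(375,238,.032),Tt(370,265,.032),Tt(363,295,.032))
print("idx8 scene",S(458,326,.032),S(432,345,.032),S(410,364,.032),"top",Tt(210,205,.032),Tt(205,235,.032),Tt(198,258,.032))
print("mark scene",S(420,407,.028),S(400,428,.028),S(375,455,.028),"top",Tt(184,178,.028),Tt(195,120,.028),Tt(203,80,.028))
for n,I in(("top",cv2.imread("pics/top0.png")),("scene",cv2.imread("pics/scene0.png"))):
    # subpixel red stem via redness-weighted centroid in rows/ by bench x bins
    f=I.astype(float);r=np.clip(f[...,2]-1.5*np.maximum(f[...,1],f[...,0])-10,0,None)
    m=np.zeros_like(r)
    if n=="top":m[134:155,135:152]=1
    else:m[290:312,305:328]=1
    w=r*m
    P_=[(tob(onz(n,u,v,.028)),w[v,u]) for v,u in zip(*np.nonzero(w>0))]
    for lo,hi in((44,50),(50,56),(56,62),(62,68),(68,75)):
        k=[(b[1],ww) for b,ww in P_ if lo<=b[0]<hi]
        if k: print(n,lo,round(np.average([a for a,_ in k],weights=[b for _,b in k]),1),len(k))
E
```

```text
idx0 scene [ 22.5 116.5] [ 31.6 117.3] [ 40.7 117.9] top [ 39.6 118.1] [ 33.8 117.8] [ 27.3 117.8]
idx8 scene [ 23.7 154.7] [ 33.  154.4] [ 41.5 154.6] top [ 40.1 153.4] [ 33.7 153. ] [ 28.6 153.2]
mark scene [ 46.6 162.9] [ 54.9 163.8] [ 65.3 165.1] top [ 45.7 161.4] [ 58.3 162.1] [ 67.1 162.5]
top 44 162.3 3
top 50 161.4 5
top 56 161.6 5
top 62 161.4 5
top 68 161.9 14
scene 44 163.7 3
scene 50 164.0 6
scene 56 163.8 7
scene 62 163.9 7
scene 68 164.3 16
```

```bash

python3 -m handwheel '{"offset":[[0.015,0,0],[0.03,0,0],[0.045,0,0],[0.06,0,0],[0.07,0,0],[0.08,0,0],[0.08,0,0],[0.08,0,0]],"rot":[[0,0,0],[0,0,0],[0,0,0],[0,0,0],[0,0,0],[0,0,0],[0,0,0],[0,0,0]],"jaw":[1,1,1,1,1,1,1,1]}' | head -2
python3 where.py 0 160 41
python3 - <<'E'
from h import *
for n in("top","scene"):
    im=robot.read_camera(n);cv2.imwrite(f"pics/{n}9raw.png",im)
t=cv2.imread("pics/top9raw.png");s=cv2.imread("pics/scene9raw.png")
a=cv2.resize(t[134:186,125:190],None,fx=11,fy=11,interpolation=cv2.INTER_CUBIC);cv2.imwrite("pics/t9.png",a)
b=cv2.resize(s[275:312,305:345],None,fx=16,fy=16,interpolation=cv2.INTER_CUBIC);cv2.imwrite("pics/s9.png",b)
E
```

```text
clock: 17.32
tool_pos: [0.5889, 0.2156, 0.0426]
t 17.32 bench tcp mm [  0.8 159.2  42.6] F bench [-1.6 -8.5  8.7] grip 0.223 j7 -0.49
offset [ 0.008 -0.008  0.016] rot [-0.     0.004  0.001]
```

View pics/s9.png

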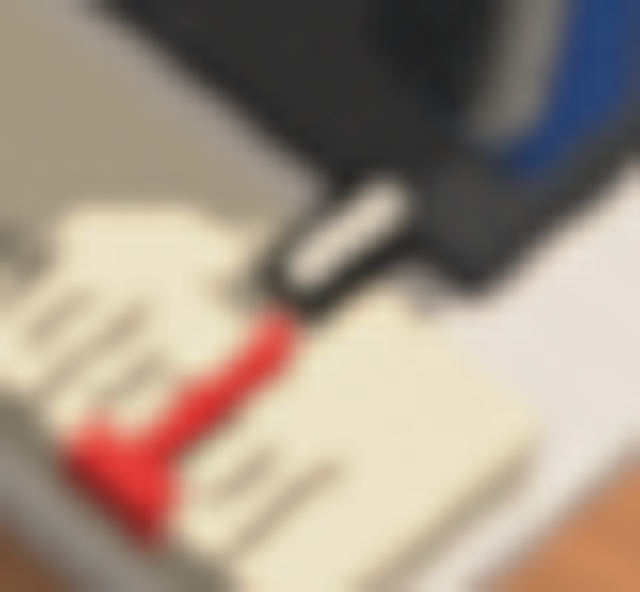

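View pics/t9.png

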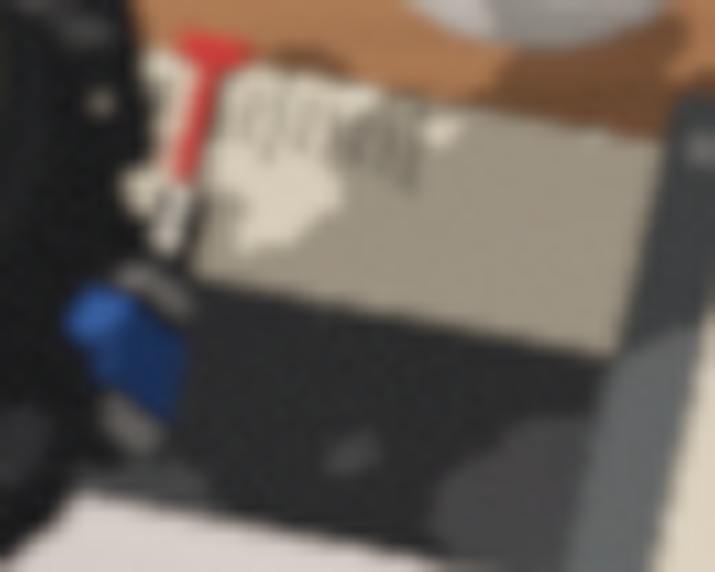

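```bash
cat >> meas.py <<'E'
S9=lambda x,y,z:tob(onz("scene",305+(x+.5)/16-.5,275+(y+.5)/16-.5,z))
def red(n,I):
    f=I.astype(float);r=np.clip(f[...,2]-1.5*np.maximum(f[...,1],f[...,0])-10,0,None)
    m=np.zeros_like(r)
    if n=="top":m[134:155,135:152]=1
    else:m[290:312,305:328]=1
    w=r*m;P_=[(tob(onz(n,u,v,.028)),w[v,u]) for v,u in zip(*np.nonzero(w>0))]
    return [round(np.average([b[1] for b,_ in k],weights=[x for _,x in k]),1) for lo,hi in((44,50),(50,56),(56,62),(62,68),(68,75)) if (k:=[(b,x) for b,x in P_ if lo<=b[0]<hi])]
def prof(n,I,x,z,y0,y1):
    # brightness along bench y at bench x,height z (world samples projected, bilinear)
    ys=np.arange(y0,y1,.5);uv=np.array([proj(n,T(*q,(x/1e3,y/1e3,z))) for y in ys],np.float32)
    g=cv2.remap(cv2.cvtColor(I,cv2.COLOR_BGR2GRAY),uv[:,0:1],uv[:,1:2],cv2.INTER_CUBIC).ravel().astype(float)
    return ys,g
E
python3 - <<'E'
from meas import *
print("idx",S9(395,195,.032),S9(345,235,.032),S9(300,272,.032),"mark",S9(285,330,.028),S9(235,375,.028),S9(175,435,.028))
print("top idx",Tt(180,195,.032),Tt(174,215,.032),Tt(165,245,.032),"mark",Tt(184,178,.028),Tt(195,120,.028))
for n in("scene","top"):
    I=cv2.imread(f"pics/{n}9raw.png");print(n,"red",red(n,I))
    for x in(28,32,36,39):
        ys,g=prof(n,I,x,.032,155,170);print(x,g.astype(int).tolist())
E
```

```text
idx [ 22.8 160. ] [ 32.1 160. ] [ 40.5 160.1] mark [ 45.7 162.8] [ 55.3 163.2] [ 67.2 164.3]
top idx [ 41.  160.1] [ 36.6 160.3] [ 30.  160.6] mark [ 45.7 161.4] [ 58.3 162.1]
scene red [np.float64(163.1), np.float64(164.0), np.float64(163.9), np.float64(164.0), np.float64(164.3)]
28 [60, 61, 71, 88, 109, 129, 150, 168, 183, 195, 199, 198, 189, 175, 158, 137, 116, 94, 74, 58, 48, 45, 45, 48, 53, 58, 63, 68, 72, 78]
32 [104, 100, 102, 111, 126, 146, 163, 178, 189, 197, 198, 194, 185, 173, 153, 129, 106, 84, 66, 53, 47, 49, 58, 70, 83, 97, 110, 122, 135, 142]
36 [118, 113, 113, 120, 131, 146, 165, 182, 193, 199, 199, 193, 180, 165, 147, 122, 98, 76, 60, 54, 57, 68, 84, 104, 122, 142, 160, 182, 197, 205]
39 [128, 116, 109, 108, 114, 129, 147, 165, 179, 187, 189, 186, 179, 167, 150, 130, 102, 81, 67, 60, 63, 75, 96, 121, 143, 162, 183, 200, 213, 223]
top red [np.float64(162.3), np.float64(161.6), np.float64(161.6), np.float64(161.4), np.float64(161.9)]
28 [71, 65, 61, 59, 60, 64, 71, 78, 84, 87, 88, 86, 85, 80, 76, 72, 66, 60, 52, 47, 44, 40, 37, 32, 31, 30, 30, 29, 28, 28]
32 [76, 73, 75, 81, 91, 104, 119, 132, 144, 154, 162, 166, 166, 162, 154, 142, 130, 118, 107, 92, 76, 63, 54, 47, 39, 32, 29, 29, 28, 28]
36 [78, 74, 74, 79, 89, 102, 113, 128, 140, 150, 155, 158, 158, 156, 152, 145, 138, 131, 127, 125, 125, 123, 120, 119, 119, 116, 109, 102, 95, 86]
39 [88, 87, 89, 94, 102, 114, 124, 137, 148, 156, 160, 159, 156, 153, 149, 144, 140, 138, 139, 143, 152, 161, 167, 171, 173, 172, 168, 162, 152, 142]
```

The two views disagree (scene says 3.5 mm short, top says 1 mm). The tab is 6 mm proud of the scale, so each camera also sees a red side face. The unoccluded top edges should settle this: the -y edge in scene, the +y edge in top.

```bash
python3 - <<'E'
from meas import *
def rp(n,I,x,z=.028):
    f=I.astype(np.float32);r=f[...,2]-f[...,1]
    ys=np.arange(150,175,.5);uv=np.array([proj(n,T(*q,(x/1e3,y/1e3,z))) for y in ys],np.float32)
    return ys,cv2.remap(r,uv[:,0:1],uv[:,1:2],cv2.INTER_LINEAR).ravel(),cv2.remap(f,uv[:,0:1],uv[:,1:2],cv2.INTER_LINEAR).reshape(-1,3)
for n in("scene","top"):
  for k in("0","9raw"):
    I=cv2.imread(f"pics/{n}{k}.png")
    for x in(50,53,56,59,62):
        ys,r,f=rp(n,I,x);b=np.median(r[:8]);h=(r.max()+b)/2
        i=np.argmax(r);lo=np.interp(h,r[max(0,i-12):i+1],ys[max(0,i-12):i+1]);hi=np.interp(-h,-r[i:i+14],ys[i:i+14])
        print(n,k,x,"peak",ys[i],"edges",round(lo,1),round(hi,1),"w",round(hi-lo,1),"max",int(r.max()))
    print(rp(n,I,56)[2][16:40,2].astype(int).tolist())
c_=-P["scene"]["R"].T@P["scene"]["t"];print("scene cam",c_.round(3));c_=-P["top"]["R"].T@P["top"]["t"];print("top cam",c_.round(3))
for n in("scene","top"):
    u=proj(n,T(*q,(.05,.16,.028)));print(n,"dy/dz per mm",tob(onz(n,*u,.022))-tob(onz(n,*u,.028)),"px/mm y",proj(n,T(*q,(.05,.161,.028)))-u)
E
```

```text
scene 0 50 peak 163.5 edges 161.0 166.4 w 5.4 max 129
scene 0 53 peak 163.5 edges 161.2 166.5 w 5.4 max 130
scene 0 56 peak 163.5 edges 161.2 166.4 w 5.2 max 126
scene 0 59 peak 163.5 edges 160.9 166.3 w 5.3 max 137
scene 0 62 peak 163.5 edges 160.8 166.2 w 5.4 max 150
[227, 226, 226, 225, 223, 222, 221, 219, 216, 214, 211, 206, 201, 197, 193, 189, 189, 193, 199, 205, 212, 218, 222, 224]
scene 9raw 50 peak 163.5 edges 160.9 166.3 w 5.5 max 137
scene 9raw 53 peak 164.0 edges 161.2 166.6 w 5.4 max 134
scene 9raw 56 peak 163.5 edges 161.3 166.5 w 5.2 max 132
scene 9raw 59 peak 163.5 edges 161.0 166.4 w 5.4 max 143
scene 9raw 62 peak 163.5 edges 160.9 166.3 w 5.4 max 157
[234, 234, 233, 232, 231, 230, 228, 227, 225, 223, 220, 216, 212, 208, 205, 201, 201, 205, 210, 216, 222, 227, 229, 231]
top 0 50 peak 161.0 edges 159.1 165.0 w 5.8 max 90
top 0 53 peak 161.5 edges 159.4 164.9 w 5.4 max 99
top 0 56 peak 162.0 edges 159.0 164.9 w 5.9 max 96
top 0 59 peak 161.0 edges 158.9 165.0 w 6.1 max 95
top 0 62 peak 161.5 edges 159.1 164.8 w 5.7 max 101
[144, 145, 146, 148, 151, 159, 165, 173, 180, 186, 189, 192, 196, 199, 199, 199, 199, 199, 198, 197, 194, 192, 190, 189]
top 9raw 50 peak 162.5 edges 159.1 165.4 w 6.3 max 93
top 9raw 53 peak 161.5 edges 159.5 165.3 w 5.8 max 103
top 9raw 56 peak 162.0 edges 159.0 165.0 w 6.0 max 98
top 9raw 59 peak 161.0 edges 158.9 164.9 w 6.0 max 96
top 9raw 62 peak 161.5 edges 159.2 164.8 w 5.6 max 104
[147, 149, 150, 152, 156, 164, 170, 178, 185, 190, 193, 196, 199, 202, 201, 199, 198, 196, 193, 184, 174, 163, 153, 142]
scene cam [1.08  0.382 0.62 ]
top cam [ 0.364 -0.056  0.967]
scene dy/dz per mm [-4.  -2.6] px/mm y [0.39511829 0.32397251]
top dy/dz per mm [1.4 2. ] px/mm y [-0.42313686 -0.0785221 ]
```

Edge-based, the mark centre reads 163.0 in both views (scene 161.0+2, top 165.0-2). The index is at about 160.2, so roughly 2.6 mm more.

```bash

python3 -m handwheel '{"offset":[[0.005,0,0],[0.01,0,0],[0.015,0,0],[0.02,0,0],[0.024,0,0],[0.027,0,0],[0.027,0,0],[0.027,0,0]],"rot":[[0,0,0],[0,0,0],[0,0,0],[0,0,0],[0,0,0],[0,0,0],[0,0,0],[0,0,0]],"jaw":[1,1,1,1,1,1,1,1]}' | head -2
python3 where.py 0 160 41
python3 - <<'E'
from meas import *
Is={}
for n in("top","scene"):
    acc=[]
    for _ in range(2): acc.append(robot.read_camera(n))
    I=acc[-1];cv2.imwrite(f"pics/{n}10raw.png",I);Is[n]=I
    print(n,"red",red(n,I))
    for x in(30,34,38):
        ys,g=prof(n,I,x,.032,155,170);i=np.argmax(g[:22]);print(x,"peak",ys[i],g.astype(int).tolist())
t,s=Is["top"],Is["scene"]
cv2.imwrite("pics/t10.png",cv2.resize(t[134:170,125:165],None,fx=16,fy=16,interpolation=cv2.INTER_CUBIC))
cv2.imwrite("pics/s10.png",cv2.resize(s[275:312,305:345],None,fx=16,fy=16,interpolation=cv2.INTER_CUBIC))
E
```

```text
clock: 18.08
tool_pos: [0.5894, 0.218, 0.0426]
t 18.08 bench tcp mm [  0.8 161.6  42.6] F bench [-1.6 -8.3  9.3] grip 0.224 j7 -0.49
offset [-0.016 -0.008  0.016] rot [-0.001  0.004  0.001]
top red [np.float64(162.1), np.float64(161.4), np.float64(161.6), np.float64(161.4), np.float64(161.9)]
30 peak 163.0 [124, 114, 104, 95, 88, 81, 78, 78, 83, 92, 102, 114, 127, 139, 147, 150, 151, 147, 139, 128, 118, 109, 97, 83, 69, 58, 50, 44, 36, 31]
34 peak 163.0 [117, 109, 98, 87, 77, 70, 68, 73, 82, 93, 109, 126, 142, 155, 164, 171, 175, 175, 171, 163, 154, 141, 130, 120, 110, 101, 92, 86, 83, 79]
38 peak 162.5 [116, 107, 100, 92, 86, 81, 80, 83, 88, 98, 111, 123, 136, 145, 152, 154, 153, 150, 147, 142, 137, 133, 132, 135, 140, 149, 158, 163, 167, 169]
scene red [np.float64(163.3), np.float64(164.0), np.float64(163.9), np.float64(164.0), np.float64(164.3)]
30 peak 162.0 [121, 116, 108, 101, 93, 89, 91, 99, 111, 126, 145, 165, 183, 196, 202, 202, 195, 184, 168, 149, 129, 105, 84, 68, 55, 47, 45, 48, 57, 67]
34 peak 162.5 [149, 146, 141, 134, 124, 115, 110, 110, 117, 128, 144, 160, 177, 193, 200, 201, 196, 185, 166, 143, 122, 101, 81, 63, 51, 50, 57, 69, 86, 103]
38 peak 162.5 [158, 155, 149, 141, 129, 114, 104, 99, 101, 111, 125, 144, 161, 176, 189, 194, 192, 184, 169, 150, 128, 108, 87, 73, 64, 67, 77, 95, 115, 142]
```

View pics/s10.png

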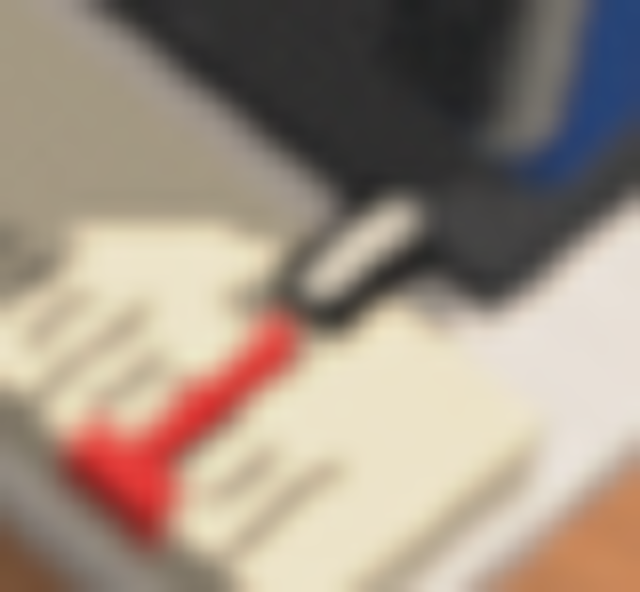

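View pics/t10.png

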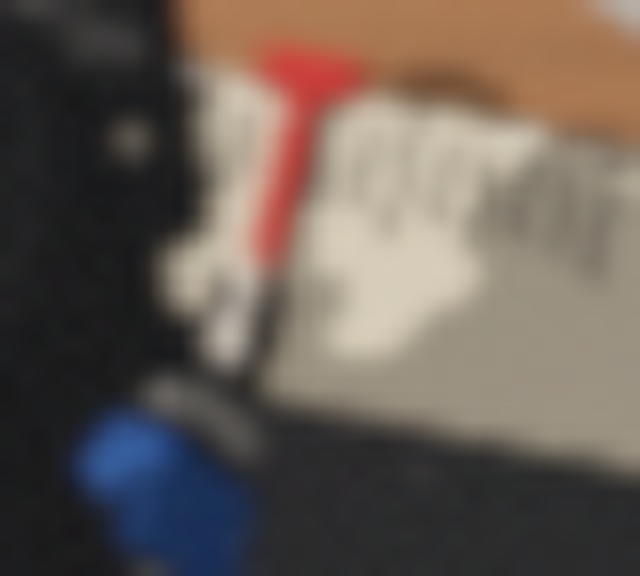

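Index and mark now agree: index at 162.9 (top) and 162.3 (scene), mark at about 162.6 once the tab's visible side faces are allowed for in both views. One last check of the tray and bystanders before handing in.

```bash
python3 - <<'E'
from meas import *
a=cv2.imread("pics/top5raw.png");b=cv2.imread("pics/top10raw.png");z=cv2.imread("pics/top0.png")
for k,I in(("5",a),("10",b)):
    print(k,"orange",[x for x in blobs(I,(3,120,90),(14,255,255),15)[0] if 235<x[0][0]<275 and 175<x[0][1]<205])
cv2.imwrite("pics/t11.png",np.hstack([cv2.resize(i[100:260,110:320],None,fx=1.85,fy=1.85,interpolation=cv2.INTER_CUBIC) for i in(z,b)]))
E
python3 where.py
```

```text
5 orange [([251.8, 190.2], [246, 184, 12, 14, 141])]
10 orange [([251.8, 190.2], [246, 184, 12, 14, 140])]
t 18.28 bench tcp mm [  0.8 161.6  42.6] F bench [-1.4 -8.7  8.2] grip 0.227 j7 -0.49
```

View pics/t11.png

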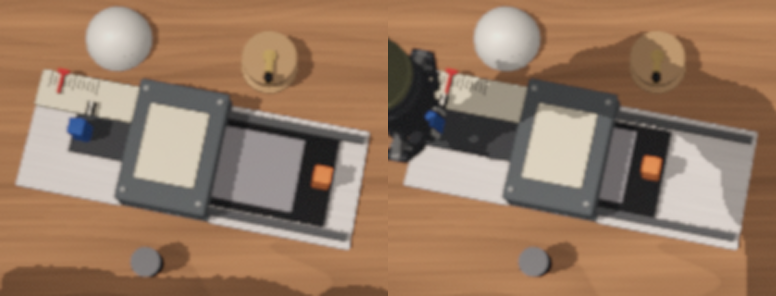

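The tray post is unchanged at (251.8,190.2). The dome, winder and canister are where they started, and the hold is steady. Handing in.

```bash
python3 -c "
from plant import robot
print(robot.job_done())"
```

```text
the job is handed in; nothing more can be done
None
```

I pushed the black tray home with closed fingers, then gripped the blue post, pulled the shutter about 45 mm to the red mark, and handed the job in at 18.3 s with it still held.

**Tray:** It stopped moving while my push rose to 19 N, so it is on the stop. The post read y -107 to -108 mm and the rear edge -123 mm, against -110 and -125 nominal. I put the roughly 2 mm difference down to bias in my bench fit. The post did not move while I worked the shutter.

**Shutter:** The index read y 162.9 mm in the top view and 162.3 mm in the scene view. The mark's raw colour centre disagreed between views, 161.6 against 163.9 mm. That fits each camera seeing one red side of the raised tab. Corrected for that, the mark is at about 162.6 to 163.0 mm, so I expect the index within about 0.5 mm, with at most about 1.5 mm of doubt.

**Hold and bystanders:** The hold was steady at about 9 N with the jaws 19 mm open. The winder, dome and canister looked unmoved in the last top view.

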